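Dock the pressure vessel in its holding fork and shut the gate

TASK

Push the wide steel pressure vessel with the bolted head across the bench into the metal holding fork until it stands fully home against the fork's back stop, then push the fork's swing gate fully shut behind it. Nothing is to be picked up: slide the vessel along the bench without lifting or tipping it, and leave everything else on the bench where it is.

Things in the scene. Friction and masses are not known exactly. Their poses are not given: they have to be found in the camera images.
- vessel: Loose upright round steel pressure vessel, about 0.75 kg: body 80 mm in diameter up to 52 mm, dark head 68 mm in diameter to 62 mm with six bolt heads (to 68 mm), brass stub 16 mm wide at the centre to 74 mm. Origin at the centre of its underside, z up; its yaw means nothing. The other steel cylinder, the slim canister, may stand to either side of it.
- fork: Aluminium fork fixed on the bench, without floor. +x: the way the vessel goes in. Origin on the bench (black disc), where the vessel's centre is when home. Back stop: face at x = 40 mm, 36 mm high, 130 mm wide. Side prongs 20 mm high, 16 mm thick, inner faces at y = +-43 mm, from the stop to x = -67 mm, then flared outward 0.5 rad to x = -98 mm, where the mouth is 120 mm wide.
- seat (a point): The same point and axes as the fork's origin: on the bench at the place where the vessel's centre stands when home against the back stop.
- gate_hinge (a point): Point on the gate's upright hinge axis, at x = -60 mm, y = +62 mm in the fork's frame, 35 mm above the bench, the middle of the gate bar's height. Axes as the fork's.
- gate_tip (a point): Centre of the round free end (18 mm in diameter) of the gate bar, 116 mm from the hinge axis, 35 mm above the bench.
- gate (a joint): Steel swing gate's angle, rad: 0 shut at its end stop, bar from the hinge along the fork's -y; grows as it swings out: at 1.57 the bar points along the fork's -x, beyond that also to +y; limit 2.5. Bar 10 mm thick, 26 to 46 mm above the bench, over the prongs; hinge boss 20 mm wide, to 48 mm. Friction 0.04 N m, stays where left. Shut, it clears a home vessel by 15 mm.
- canister: Bystander: slim steel canister standing upright, 48 mm in diameter, 74 mm high with a narrower neck. Origin at the centre of its underside.
- wrench: Bystander: steel wrench 170 mm long lying flat, left of the fork. Origin under its middle, x along it.
- screwdriver: Bystander: screwdriver 170 mm long lying near the robot, crosswise. Origin under its middle, x along it towards the tip.
- beaker: Bystander: open glass cup 64 mm in diameter, 75 mm high, beyond the work. Origin at the centre of its underside.
- bottle: Bystander: amber glass jar 56 mm in diameter, 95 mm high, far right. Origin at the centre of its underside.
- gasket: Bystander: black rubber ring 64 mm in outer diameter, 8 mm high, lying flat on the right. Origin at the centre of its underside.
- jar: Bystander: white plastic jar 50 mm in diameter, 60 mm high, far left. Origin at the centre of its underside.
Not all that is in view belongs to the job. Leave any red look-alike of the fork alone.

How it is judged:
On the way, in this order (a step that is already met when the one before it is completed fails the run):
1. the vessel stands home in the fork while the gate is still open (x of vessel in the frame of seat between -0.006 and 0.005 m and y of vessel in the frame of seat between -0.007 and 0.007 m and value of joint gate above 0.3 rad), for 0.2 s.
2. the gate is pushed shut (value of joint gate below 0.08 rad), for 0.2 s.
At the end, for the whole second after the job is handed in: The vessel stands upright and still on the bench in the fork, its centre within 6 mm of touching the back stop and within 7 mm of the fork's centre line, and the gate is shut to within 0.08 rad of its stop (x of vessel in the frame of seat between -0.006 and 0.005 m and y of vessel in the frame of seat between -0.007 and 0.007 m and value of joint gate below 0.08 rad and height (world z) of vessel below 0.004 m and angle between vessel's own z axis and vertical below 0.05 rad and linear speed of vessel below 0.01 m/s).
It fails at once if the vessel is lifted off the bench (more than 8 mm) (height (world z) of vessel above 0.008 m).
It fails at once if the vessel is tipped (more than 0.2 rad) (angle between vessel's own z axis and vertical above 0.2 rad).
It fails at once if a bystander (canister, wrench, screwdriver, beaker, amber jar, rubber ring, white jar) is moved more than 30 mm (distance of any of canister, wrench, screwdriver, beaker, bottle, gasket, jar from where it was at the start of the episode above 0.03 m).
It also fails if it takes over 67 s, if anything falls off the work surface, if the arm or the gripper's body presses on something with over 40 N, if the wrist force passes 120 N, or if a joint passes its speed limit or range.

ROBOT

A 7-joint arm with a two-finger parallel gripper is mounted at the origin on the work surface. World frame = base frame: x ahead of the robot, y to its left, z up, the work surface at z = 0. Lengths are in m, angles in rad, forces in N, time in s.
With the tool pointing down it reaches from about 0.425 to 0.925 m from the base axis. Payload 6.8 kg.
Tool frame: the origin (TCP) lies between the finger pads; the fingertips stand r.tcp_to_tips ahead of it and the grasp point (between the pads) is the TCP (r.tcp_to_tips is the distance from the TCP to the fingertips, in m); z points along the fingers, y is the line along which they close (so a half turn about z gives the same grasp; the last joint's range is limited). The gripper opens to 85 mm and grips with 20 to 120 N. Pads are 22 mm wide; open, the fingers measure 114 mm over their backs; the gripper's body (76 mm by 85 mm) begins 54 mm behind the grasp point. The pads swing forward as they close: fully open they stand 13 mm farther back than shut.
Start: joints at [-1.212, 0.477, 0.022, 1.555, -0.011, 1.109, -0.083], TCP at [0.304, 0.603, 0.25] pointing down, gripper open.
Joint ranges: [-2.96, 2.96], [-0.34, 2.1], [-1.41, 1.46], [0.24, 2.44], [-1.37, 4.51], [0.17, 1.92], [-2.96, 2.96]. Speed limits (rad/s): [2.39, 2.39, 3.14, 3.14, 3.14, 3.14, 3.14].

INTERFACE

Orientations are given as a rotation vector (axis times angle).
In Python, from bench import r gives the robot as it stands.
- The arm moves only by the tool servo_tool, never from a script. Its argument "commands" is a list of rows, each a list of 2 entries, a list of its own where there are three numbers: the shift along the tool's x, y, z normalised to -1 to 1, where 1 is 250 mm, then the turn, a rotation vector about the tool's x, y, z normalised to -1 to 1, where 1 is 90 degrees. In form: [[[dx, dy, dz], [ax, ay, az]], ...]. A call has 1 to 20 rows; each row is the pose to reach, as a shift and turn from the pose commanded when the call began, along the tool's axes at that moment; what a row does not reach only later rows make up. A row lasts 1/10 s, in which the tool goes at most 50 mm and 8.59 degrees, less where a joint would pass 70% of its speed; a pose out of reach is approached as far as the arm can. A call with a number of a shift or a turn outside -1 to 1 is refused whole. A call with a gripper value outside its range is refused whole. "claw" is the closure, from 0 (fully open) to 1 (shut), set as the call begins (left out, the last holds). The fingers move at their own pace and stop on an object; "squeeze" is the grip in N (left out, the last holds). Time passes only in rows, so rows that repeat a pose let the fingers close. It gives the time, the measured TCP pose, the force, the opening and the grip force at its end, in the units of the state.
- r.get_obs(): the state, without advancing time (a new reading comes with each control period).
- r.grab_frame(name): name is "scene" or "top" or "wrist"; returns (picture, depth): 480x640x3 uint8, red, green, blue; 480x640 float32, m along the optical axis (not along the pixel's ray), 0 where there is no reading.
- r.camera_model(name): a dict with "fx", "fy", "cx", "cy" (pixels), "k1" (the pictures are not rectified: a ray, as slopes to the right and down, at radius r is drawn at 1 + k1 r^2 times it, then the intrinsics apply), "extrinsics" (4x4, takes a point from camera to world coordinates); the wrist camera has in their place "hand_eye" (4x4, takes a point from camera to tool coordinates, whose origin is the TCP and whose axes are the flange's). Camera axes: x right, y down, z forward; pixel columns grow to the right and rows downward; lengths in m; the calibration is good to about 2 mm. A picture is of the moment at which its call begins: read the wrist's pose just before it. camera_model takes no time and is no camera call.
- r.hand_in(): hands the job in; it is judged then, once.
Trained networks look in the newest picture that a camera, given by its name, has taken for a name from the list of things; names that differ only in an ending like _2 or _b are one class to them, and where a whole thing is asked for, a point or a joint stands for the part that bears it (a point fixed in the world has none). Each returns a list of dicts, best first, with "confidence" (0 to 1); they miss things now and then, are a little off and sometimes report something else, mostly with a low value. They report only what shows in the picture. A call takes as long as a camera call. They do not tell look-alikes from the thing itself.
- r.boxes_of(camera, target): "uv" ([column, row] in pixels, amid what is visible of it).
- r.mark_of(camera, target): "uv" ([column, row] in pixels: a listed point, or the origin of a listed thing).
The state is a dict: "clock": time; "joints": joint angles; "qvel": joint speeds; "tau": joint torques, N m; "tcp_pos": TCP position; "orientation": TCP orientation; "contact_force": force on the tool from outside, world axes, zero at the start; "moment": the same for the moment, N m; "grip_width": finger opening in m; "gripper_force": force on a finger pad.
Only numpy, scipy, OpenCV 4.12 (cv2) and the standard library are available. Lean on these libraries where they do the work, as an engineer would, in place of code of your own. Each camera call takes 0.05 s, during which the arm holds its last target. There are 200 camera calls.

## Working session

There is one attempt and no reset: what is moved stays moved. The work goes in short steps, Python scripts to look and compute and a tool call to move; the robot and the scene stay as the last step left them, time stands still between calls to the robot, and variables do not carry over. Pictures are saved under pics/ and viewed, at most 14 in all, crops included, and the job is handed in when it is done.

Besides the shell and the picture viewer there is one more tool, called in YAML: its name, and indented under it one key for each argument. servo_tool: Moves the arm, as the interface text tells. Scaled input: -1 to 1 covers 250 mm each way for a shift and 90 degrees each way for a turn. Its arguments: {"type":"object","properties":{"commands":{"type":"array"},"claw":{"type":"number"},"squeeze":{"type":"number"}},"required":["commands"]}

```bash
mkdir -p pics
cat > h.py <<'E'
from bench import r
import numpy as np, cv2
from scipy.spatial.transform import Rotation as R
def ray(m,uv):
    d=np.array([(uv[0]-m['cx'])/m['fx'],(uv[1]-m['cy'])/m['fy']]); u=d.copy()
    for _ in range(20): u=d/(1+m['k1']*(u@u))
    return np.array([u[0],u[1],1.])
def pix2z(name,uv,z,E=None):
    m=r.camera_model(name); E=m['extrinsics'] if E is None else E
    d=E[:3,:3]@ray(m,uv); o=E[:3,3]
    return o+d*(z-o[2])/d[2]
def pixd(name,uv,dep):
    m=r.camera_model(name);E=m['extrinsics']
    v=dep[int(uv[1]),int(uv[0])]
    return E[:3,:3]@(ray(m,uv)*v)+E[:3,3]
E
python3 - <<'E'
from h import *
np.set_printoptions(precision=4,suppress=True)
print(r.get_obs(), r.tcp_to_tips)
for c in ("top","scene"):
    p,d=r.grab_frame(c); cv2.imwrite(f"pics/{c}0.png",p[:,:,::-1])
    np.save(f"{c}_d.npy",d)
    for t in ["vessel","fork","seat","gate_hinge","gate_tip","canister"]:
        z={"gate_hinge":.035,"gate_tip":.035}.get(t,0)
        for o in r.mark_of(c,t)[:3]: print(c,t,np.round(o["uv"],1),round(o["confidence"],2),pix2z(c,o["uv"],z)[:2])
E
```

```text
{'clock': 0.0, 'joints': array([-1.2121,  0.4778,  0.0223,  1.5565, -0.0115,  1.1093, -0.0831]), 'qvel': array([ 0.0008, -0.0009,  0.0013,  0.0006, -0.0001,  0.0011, -0.0001]), 'tau': array([ -0.0006, -59.6455,   1.6076, -28.1188,   0.0124,   0.0096,
         0.    ]), 'tcp_pos': array([0.3035, 0.6023, 0.2493]), 'orientation': array([-0.7265, -3.0561,  0.0028]), 'contact_force': array([ 0.0014, -0.4487, -0.419 ]), 'moment': array([0.0337, 0.0162, 0.0097]), 'gripper_force': 0.0, 'grip_width': 0.08514680430935406} 0.019
top vessel [441.2 299.5] 0.64 [ 0.4319 -0.2188]
top vessel [297.9 229.8] 0.39 [0.5964 0.1423]
top vessel [359.6 163.9] 0.25 [ 0.7687 -0.009 ]
top fork [127.7 292.1] 0.95 [0.4288 0.5629]
top fork [297.  230.1] 0.78 [0.5956 0.1445]
top seat [296.2 226.5] 0.76 [0.6046 0.1468]
top seat [124.9 291.9] 0.58 [0.4291 0.5701]
top seat [276.2 330.2] 0.51 [0.3463 0.1885]
top gate_hinge [117.9 325.8] 0.78 [0.3475 0.5702]
top gate_hinge [301.6 264.5] 0.7 [0.5083 0.1298]
top gate_tip [152.8 292.6] 0.92 [0.4302 0.4883]
top gate_tip [319.5 308.6] 0.61 [0.4035 0.0838]
top canister [428.6 242.9] 0.87 [ 0.5724 -0.1859]
scene vessel [184.5 310. ] 0.68 [ 0.4195 -0.2167]
scene vessel [251.6 329. ] 0.65 [ 0.572  -0.1804]
scene fork [366.3 164.8] 0.97 [0.4074 0.6081]
scene fork [347.  247.3] 0.69 [0.5919 0.1606]
scene seat [349.1 247.7] 0.85 [0.5971 0.162 ]
scene seat [365.9 170.9] 0.72 [0.4283 0.566 ]
scene gate_hinge [316.9 226.2] 0.87 [0.5056 0.1554]
scene gate_hinge [346.1 155.6] 0.66 [0.3503 0.5677]
scene gate_tip [266.6 230.5] 0.91 [0.411  0.0709]
scene gate_tip [357.5 171.2] 0.56 [0.4395 0.4855]
scene gate_tip [186.9 310.1] 0.49 [ 0.4563 -0.236 ]
scene canister [250.4 329.5] 0.78 [ 0.5708 -0.1827]
```

View pics/top0.png

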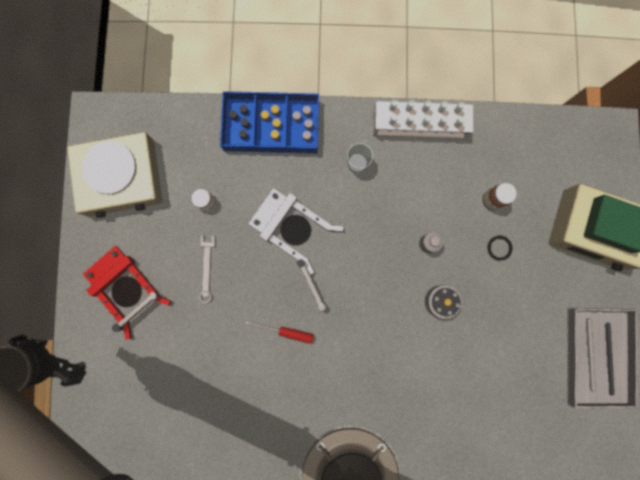

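View pics/scene0.png

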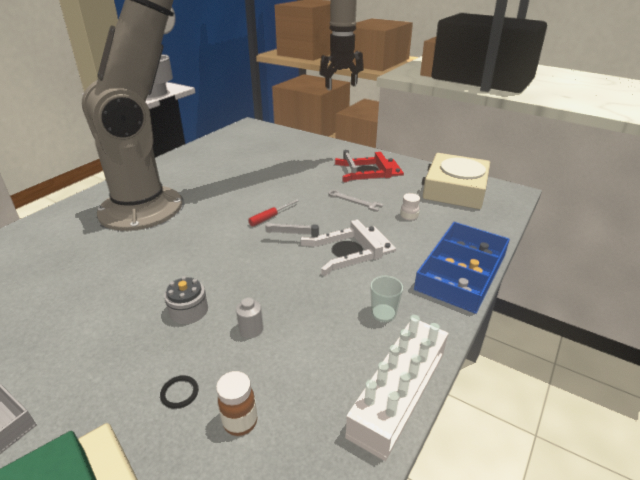

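```bash
cat >> h.py <<'E'
def tool():
    o=r.get_obs(); return o['tcp_pos'],R.from_rotvec(o['orientation'])
def cmd(p,yaw_x=None,base=None):
    "shift/turn (normalised) from measured pose to world p with tool x at world angle yaw_x, tool down"
    t,q=base or tool()
    s=q.inv().apply(np.array(p)-t)/.25
    w=np.zeros(3)
    if yaw_x is not None:
        c,n=np.cos(yaw_x),np.sin(yaw_x)
        T=R.from_matrix(np.array([[c,n,0],[n,-c,0],[0,0,-1]]).T.reshape(3,3).T)
        w=(q.inv()*T).as_rotvec()/(np.pi/2)
    return np.round(s,3),np.round(w,3)
def wristE(t=None):
    p,q=t or tool(); M=np.eye(4);M[:3,:3]=q.as_matrix();M[:3,3]=p
    return M@r.camera_model("wrist")["hand_eye"]
E
python3 - <<'E'
from h import *
np.set_printoptions(precision=4,suppress=True)
t,q=tool(); print(q.as_matrix()); print(r.camera_model("wrist"))
p=cv2.imread("pics/top0.png")
a=p[180:330,230:480]; cv2.imwrite("pics/crop.png",cv2.resize(a,None,fx=3.2,fy=3.2,interpolation=cv2.INTER_CUBIC))
s=np.array([.6,.15]);th=np.radians(57)
print(cmd([.5,.08,.40],th),cmd([.5,.08,.40],th+np.pi))
E
```

```text
[[-0.893   0.4501  0.    ]
 [ 0.4501  0.893   0.    ]
 [ 0.      0.     -1.    ]]
{'fx': 334.74348320046386, 'fy': 334.74348320046386, 'cx': 317.6062948967901, 'cy': 242.63795151911128, 'k1': 0.007806191997950797, 'hand_eye': array([[ 0.0002, -0.962 , -0.2732,  0.0684],
       [ 1.    ,  0.0004, -0.0006, -0.0008],
       [ 0.0007, -0.2732,  0.962 , -0.1232],
       [ 0.    ,  0.    ,  0.    ,  1.    ]])}
(array([-1.642, -1.514, -0.599]), array([ 0.   , -0.   ,  1.069])) (array([-1.642, -1.514, -0.599]), array([ 0.   ,  0.   , -0.931]))
```

View pics/crop.png

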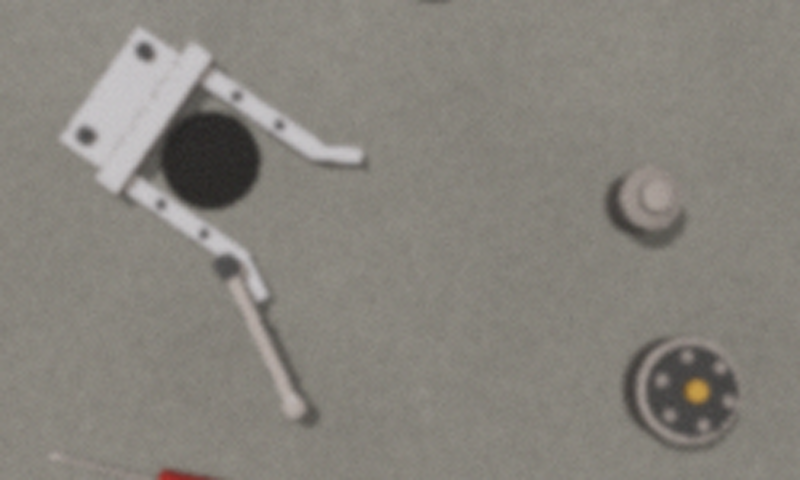

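Pixels in the top picture: the steel cylinders are the slim canister (432,243) and the wide vessel with six bolts and a brass stub (446,302). The vessel is the one that matches the description. The silver fork with its disc at (296,230) is the real one. The red one at (127,291) is the look-alike. The enlarged crop confirms this. The gate is open, with its tip at about (322,307).

servo_tool:
  commands:
    - [[-0.82,-0.76,-0.3],[0,0,0.53]]
    - [[-0.82,-0.76,-0.3],[0,0,0.53]]
    - [[-0.82,-0.76,-0.3],[0,0,0.53]]
    - [[-0.82,-0.76,-0.3],[0,0,0.53]]
    - [[-0.82,-0.76,-0.3],[0,0,0.53]]
    - [[-0.82,-0.76,-0.3],[0,0,0.53]]
    - [[-0.82,-0.76,-0.3],[0,0,0.53]]
    - [[-0.82,-0.76,-0.3],[0,0,0.53]]

```text
clock: 1.5
tcp_pos: [0.4017, 0.3405, 0.3259]
orientation: [-1.902, -2.5, -0.003]
contact_force: [0.0, 0.9, -0.3]
grip_width: 0.0852
gripper_force: 0.0
```

Run:
```python
from h import *
t,q=tool();print(t,np.degrees(np.arctan2(*q.as_matrix()[[1,0],0])),r.get_obs()['clock'])
print(cmd([.5,.05,.38],np.radians(57)))
```

```text
[0.40170257 0.34047029 0.32593476] 105.48442017914077 1.5
(array([-1.224,  0.069, -0.218]), array([ 0.   , -0.001,  0.539]))
```

servo_tool:
  commands:
    - [[-1,0.2,-0.2],[0,0,0.54]]
    - [[-1,0.2,-0.2],[0,0,0.54]]
    - [[-1,0.2,-0.2],[0,0,0.54]]
    - [[-1,0.2,-0.2],[0,0,0.54]]
    - [[-1,0.2,-0.2],[0,0,0.54]]
    - [[-1,0.2,-0.2],[0,0,0.54]]
    - [[-1,0.2,-0.2],[0,0,0.54]]
    - [[-1,0.2,-0.2],[0,0,0.54]]
    - [[-1,0.2,-0.2],[0,0,0.54]]

```text
clock: 2.4
tcp_pos: [0.5157, 0.116, 0.3745]
orientation: [-2.756, -1.506, 0.002]
contact_force: [-0.2, 0.6, -0.2]
grip_width: 0.0854
gripper_force: 0.0
```

Run:
```python
from h import *
np.set_printoptions(precision=4,suppress=True)
T=tool();print(T[0],T[1].as_matrix()[:2,0])
p,d=r.grab_frame("wrist");cv2.imwrite("pics/w1.png",p[:,:,::-1]);np.savez("w1.npz",p=p,d=d,t=T[0],q=T[1].as_quat())
E=wristE(T)
for t in ["vessel","seat","gate_hinge","gate_tip","canister"]:
    z={"gate_hinge":.035,"gate_tip":.035}.get(t,0)
    for o in r.mark_of("wrist",t)[:2]: print(t,np.round(o["uv"],1),round(o["confidence"],2),pix2z("wrist",o["uv"],z,E)[:2])
print(r.get_obs()['clock'])
```

```text
[0.5157 0.116  0.3745] [0.5399 0.8417]
vessel [378.5 381.6] 0.89 [ 0.43   -0.2165]
seat [350.8 144.6] 0.7 [0.595  0.1507]
seat [196.6  39.9] 0.38 [0.4924 0.373 ]
gate_hinge [308.2 191.1] 0.82 [0.511  0.1314]
gate_tip [271.8 261.6] 0.8 [0.4102 0.0742]
gate_tip [201.5 217.9] 0.7 [0.3642 0.1809]
2.7
```

View pics/w1.png

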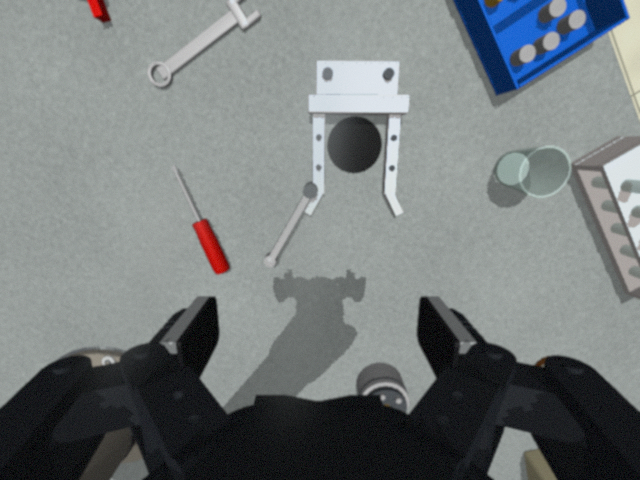

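The wrist view shows the fork nearly axis-aligned, with its disc at (355,145). The gate runs from (310,190) to (271,261), and the vessel's edge shows at (382,382), half hidden by the gripper.

```bash
cat > fk.py <<'E'
from h import *
np.set_printoptions(precision=4,suppress=True)
from scipy.optimize import least_squares
D=np.load("w1.npz");p,T=D["p"],(D["t"],R.from_quat(D["q"]));E=wristE(T)
g=p.min(2).astype(int); v,u=np.mgrid[:480,:640]
blk=(p.max(2)<70)&(v>100)&(v<190)&(u>315)&(u<390)
blk=cv2.morphologyEx(blk.astype(np.uint8),cv2.MORPH_OPEN,np.ones((9,9)))
c=np.argwhere(blk)[:,::-1]; (cx,cy)=cv2.minEnclosingCircle(c.astype(np.float32))[0]
print("disc",c.mean(0),(cx,cy),pix2z("wrist",c.mean(0),.0005,E))
w=(g>165)
def edges(rows,lo,hi,z):
    L=[];Rr=[]
    for y in rows:
        x=np.where(w[y,lo:hi])[0]
        if len(x)>3: L.append(pix2z("wrist",(lo+x[0]-.5,y),z,E)[:2]);Rr.append(pix2z("wrist",(lo+x[-1]+.5,y),z,E)[:2])
    return np.array(L),np.array(Rr)
def line(P):
    m=P.mean(0);d=np.linalg.svd(P-m)[2][0]; d*=np.sign(d[0]); return m,np.degrees(np.arctan2(d[1],d[0]))
for n,lo,hi in (("left",308,332),("right",376,405)):
    for s in edges(range(118,180),lo,hi,.02): print(n,len(s),line(s))
c0=pix2z("wrist",c.mean(0),0,E)[:2]
a=np.radians(57.)
for n,s in (("L",edges(range(118,180),308,332,.02)),("R",edges(range(118,180),376,405,.02))):
    for e in s: m,an=line(e); print(n,"offset y",(m-c0)@[-np.sin(a),np.cos(a)])
Wd=[]
for x in range(325,395):
    y=np.where(w[90:118,x])[0]; 
    Wd.append(pix2z("wrist",(x,90+y[-1]+.5),.036,E)[:2])
print("stop bottom edge",line(np.array(Wd)), (np.mean(Wd,0)-c0)@[np.cos(a),np.sin(a)])
E
python3 fk.py
```

```text
disc [359.6858 144.8084] (354.6896667480469, 143.9310302734375) [0.6055 0.1437 0.0005]
left 62 (array([0.5457, 0.1757]), np.float64(57.848809441713335))
left 62 (array([0.5597, 0.1667]), np.float64(56.34638023789784))
right 62 (array([0.632 , 0.1203]), np.float64(56.94174350416759))
right 62 (array([0.646 , 0.1113]), np.float64(57.44391771377906))
L offset y 0.06763635596439052
L offset y 0.050992613613961964
R offset y -0.03491493963930536
R offset y -0.05157092612483732
stop bottom edge (array([0.6221, 0.1805]), np.float64(-35.300714352839506)) 0.03989634686531336
```

```bash
cat >> fk.py <<'E'
print('---')
a=np.radians(57.1);X=np.array([np.cos(a),np.sin(a)]);Y=np.array([-X[1],X[0]])
mid=(np.array([.5597,.1667])+[.632,.1203])/2
dc=pix2z("wrist",(cx,cy),0,E)[:2]
s=mid+X*((dc-mid)@X)
st=np.mean(Wd,0); print("disc",dc,"lat err",(dc-mid)@Y,"seat by disc",s,"seat by stop",mid+X*((st-mid)@X-.04), "net",pix2z("wrist",(350.8,144.6),0,E))
m=r.mark_of
for n,uv in (("hinge",(308.2,191.1)),("tip",(271.8,261.6))):
    q=pix2z("wrist",uv,.035,E)[:2]-s; print(n,q@X*1000,q@Y*1000)
for n,q in (("vessel",(.43,-.2170)),("canister",(.572,-.184))): q=np.array(q)-s; print(n,q@X*1000,q@Y*1000)
t=np.load("top_d.npy"); P=[]
for y in range(275,330):
    for x in range(415,475):
        if t[y,x]>0:
            q=pixd("top",(x,y),t)
            if .058<q[2]<.075:P.append(q)
P=np.array(P);print(len(P),np.median(P,0),P.mean(0))
E
python3 fk.py | sed -n '/---/,$p'
```

```text
---
disc [0.6002 0.1485] lat err -0.0008893390696490344 seat by disc [0.5994 0.149 ] seat by stop [0.5987 0.1479] net [0.595  0.1507 0.    ]
hinge -62.79690341967391 64.63063832562649
tip -165.60075144260543 118.168700715014
vessel -399.3314587173691 -56.56343467418434
canister -294.49323129473834 -157.86469858969883Traceback (most recent call last):
  File "fk.py", line 44, in <module>
    q=pixd("top",(x,y),t)
  File "h.py", line 13, in pixd
    m=r.camera_model(name);E=m['extrinsics']
ValueError: time passes only in moves, steps and waits
```

Run:
```python
from h import *
print(cmd([.4075,-.289,.25],np.radians(71.7)),cmd([.45,-.1,.3],np.radians(65)))
```

```text
(array([-1.589,  0.512,  0.501]), array([-0.   , -0.   , -0.163])) (array([-0.863,  0.243,  0.301]), array([-0.   , -0.   , -0.089]))
```

servo_tool:
  commands:
    - [[-0.8,0.26,0.25],[0,0,-0.08]]
    - [[-0.8,0.26,0.25],[0,0,-0.08]]
    - [[-0.8,0.26,0.25],[0,0,-0.08]]
    - [[-0.8,0.26,0.25],[0,0,-0.08]]
    - [[-0.8,0.26,0.25],[0,0,-0.08]]
    - [[-0.8,0.26,0.25],[0,0,-0.08]]
  claw: 0.5

```text
clock: 3.3
tcp_pos: [0.4603, -0.0928, 0.3123]
orientation: [-2.666, -1.66, 0.001]
contact_force: [0.9, 0.1, 0.3]
grip_width: 0.0424
gripper_force: 0.0
```

Run:
```python
from h import *
print(cmd([.4075,-.289,.25],np.radians(71.7)))
```

```text
(array([-0.797,  0.157,  0.249]), array([-0.001,  0.   , -0.088]))
```

servo_tool:
  commands:
    - [[-0.8,0.16,0.25],[0,0,-0.09]]
    - [[-0.8,0.16,0.25],[0,0,-0.09]]
    - [[-0.8,0.16,0.25],[0,0,-0.09]]
    - [[-0.8,0.16,0.25],[0,0,-0.09]]
    - [[-0.8,0.16,0.25],[0,0,-0.09]]
    - [[-0.8,0.16,0.25],[0,0,-0.09]]
    - [[-0.8,0.16,0.25],[0,0,-0.09]]

```text
clock: 4.0
tcp_pos: [0.4117, -0.2862, 0.2503]
orientation: [-2.536, -1.853, -0.0]
contact_force: [0.9, 0.3, -0.1]
grip_width: 0.0431
gripper_force: 0.0
```

```bash
cat > vs.py <<'E'
from h import *
import sys
np.set_printoptions(precision=4,suppress=True)
A=np.radians(57.1);X=np.array([np.cos(A),np.sin(A)]);Y=np.array([-X[1],X[0]]);S=np.array([.599,.1485])
T=tool();E=wristE(T)
p,d=r.grab_frame("wrist");cv2.imwrite("pics/%s.png"%sys.argv[1],p[:,:,::-1])
h=cv2.cvtColor(p,cv2.COLOR_RGB2HSV); m=(cv2.inRange(h,(12,120,90),(35,255,255)))
n,l,st,ce=cv2.connectedComponentsWithStats(m)
print("tcp",T[0],"yaw",np.degrees(np.arctan2(*T[1].as_matrix()[[1,0],0])),"fk",(T[0][:2]-S)@X,(T[0][:2]-S)@Y)
for i in range(1,n):
    if st[i,4]>30:
        q=pix2z("wrist",ce[i],.074,E)[:2]; print("brass",ce[i],st[i,4],q,"fk",(q-S)@X,(q-S)@Y)
for o in r.mark_of("wrist","vessel")[:2]:
    q=pix2z("wrist",o["uv"],0,E)[:2]; print("net",o["uv"],o["confidence"],q,"fk",(q-S)@X,(q-S)@Y)
E
python3 vs.py w2
```

```text
tcp [ 0.4117 -0.2862  0.2503] yaw 72.30703958078722 fk -0.46666811012401704 -0.07887187012673867
brass [311.9237 142.3173] 249 [ 0.4298 -0.2159] fk -0.3978489669363169 -0.0558290567408467
brass [611.2994 186.0046] 865 [ 0.67   -0.3317] fk -0.36460618135064576 -0.3204658549256859
net [314.7, 143.5] 0.79 [ 0.4314 -0.2165] fk -0.39752491014662167 -0.05758581066435494
```

View pics/w2.png

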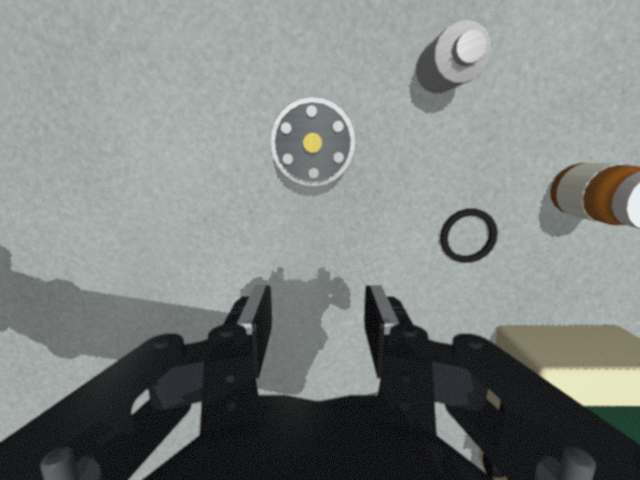

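The vessel's stub is at (312,142), centred ahead of the half-open fingers, with the canister at (465,50) clear to the right. I'll descend behind the vessel.

servo_tool:
  commands:
    - [[0,-0.016,0.2],[0,0,0]]
    - [[0,-0.016,0.4],[0,0,0]]
    - [[0,-0.016,0.6],[0,0,0]]
    - [[0,-0.016,0.75],[0,0,0]]
    - [[0,-0.016,0.828],[0,0,0]]
    - [[0,-0.016,0.828],[0,0,0]]
    - [[0.03,-0.016,0.828],[0,0,0]]
    - [[0.06,-0.016,0.828],[0,0,0]]
    - [[0.09,-0.016,0.828],[0,0,0]]
    - [[0.11,-0.016,0.828],[0,0,0]]
    - [[0.13,-0.016,0.828],[0,0,0]]
    - [[0.16,-0.016,0.828],[0,0,0]]
    - [[0.19,-0.016,0.828],[0,0,0]]
    - [[0.22,-0.016,0.828],[0,0,0]]
    - [[0.25,-0.016,0.828],[0,0,0]]
    - [[0.28,-0.016,0.828],[0,0,0]]
    - [[0.3,-0.016,0.828],[0,0,0]]
    - [[0.31,-0.016,0.828],[0,0,0]]

```text
clock: 5.9
tcp_pos: [0.4309, -0.2134, 0.0439]
orientation: [2.536, 1.849, -0.0]
contact_force: [-1.6, -5.5, 4.3]
grip_width: 0.0429
gripper_force: 3.1
```

```bash
python3 vs.py w3
```

```text
tcp [ 0.4309 -0.2134  0.0439] yaw 72.18401926443325 fk -0.3951671113275336 -0.05545003089940778
brass [317.6508 235.6226] 2549 [ 0.4449 -0.1718] fk -0.3526230621280037 -0.04458079847392522
net [317.1, 199.4] 0.58 [ 0.4446 -0.1725] fk -0.3533988827500326 -0.04472134191400986
```

View pics/w3.png

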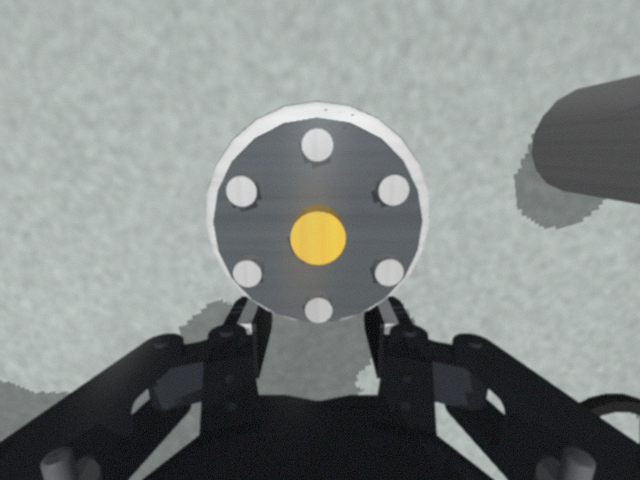

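The vessel is seated against both fingertips with its stub at (318,236), upright. I'll keep pushing.

servo_tool:
  commands:
    - [[0.03,0,0],[0,0,0]]
    - [[0.07,0,0],[0,0,0]]
    - [[0.11,0,0],[0,0,0]]
    - [[0.15,0,0],[0,0,0]]
    - [[0.19,0,0],[0,0,0]]
    - [[0.23,0,0],[0,0,0]]
    - [[0.27,0,0],[0,0,0]]
    - [[0.31,0,0],[0,0,0]]
    - [[0.35,0.01,0],[0,0,0]]
    - [[0.39,0.01,0],[0,0,0]]
    - [[0.43,0.01,0],[0,0,0]]
    - [[0.47,0.01,0],[0,0,0]]
    - [[0.51,0.01,0],[0,0,0]]
    - [[0.55,0.01,0],[0,0,0]]
    - [[0.59,0.01,0],[0,0,0]]
    - [[0.63,0.01,0],[0,0,0]]
    - [[0.66,0.01,0],[0,0,0]]
    - [[0.69,0.01,0],[0,0,0]]
    - [[0.7,0.01,0],[0,0,0]]

```text
clock: 7.9
tcp_pos: [0.4862, -0.0471, 0.0436]
orientation: [2.537, 1.85, -0.001]
contact_force: [-2.4, -7.4, 5.9]
grip_width: 0.0428
gripper_force: 4.3
```

```bash
python3 vs.py w4
```

```text
tcp [ 0.4862 -0.0471  0.0436] yaw 72.1945597377648 fk -0.22549814121563738 -0.011486584013492914
brass [317.568  236.1333] 2558 [ 0.5001 -0.0056] fk -0.18305030380932508 -0.0006591004343488796
net [318.9, 201.9] 0.83 [ 0.5003 -0.0076] fk -0.1846593526881993 -0.00186317301170482
```

servo_tool:
  commands:
    - [[-0.06,0,0],[0,0,0]]
    - [[-0.1,0,0],[0,0,0]]
    - [[-0.1,-0.03,0],[0,0,0.08]]
    - [[-0.1,-0.06,0],[0,0,0.168]]
    - [[-0.06,-0.06,0],[0,0,0.168]]
    - [[-0.056,-0.06,0],[0,0,0.168]]
    - [[-0.056,-0.06,0],[0,0,0.168]]

```text
clock: 8.7
tcp_pos: [0.4685, -0.0541, 0.0433]
orientation: [2.756, 1.508, 0.001]
contact_force: [-1.0, 0.4, 0.2]
grip_width: 0.0428
gripper_force: 0.0
```

```bash
python3 vs.py w5
```

```text
tcp [ 0.4685 -0.0541  0.0433] yaw 57.3822867044764 fk -0.2409851484399405 -0.0004685588079425241
brass [316.7924 188.3335] 2693 [ 0.5001 -0.0059] fk -0.18340703779034068 -0.0008153433761946877
net [318.0, 170.1] 0.97 [ 0.5006 -0.006 ] fk -0.18316758153675328 -0.001298699075883457
```

View pics/w5.png

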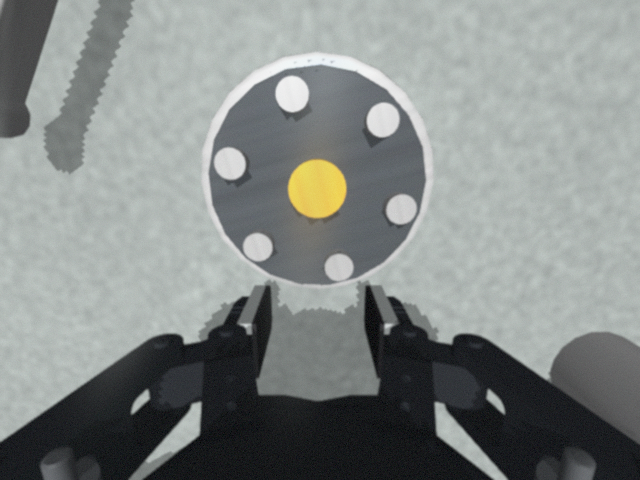

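The vessel is centred ahead at (317,188), and the gate tip at (15,120) is well clear on the left. I'll push straight towards the mouth.

servo_tool:
  commands:
    - [[0.03,0,0],[0,0,0]]
    - [[0.05,0,0],[0,0,0]]
    - [[0.07,0,0],[0,0,0]]
    - [[0.1,0,0],[0,0,0]]
    - [[0.14,0,0],[0,0,0]]
    - [[0.18,0,0],[0,0,0]]
    - [[0.22,0,0],[0,0,0]]
    - [[0.26,0,0],[0,0,0]]
    - [[0.3,0,0],[0,0,0]]
    - [[0.34,0,0],[0,0,0]]
    - [[0.37,0,0],[0,0,0]]
    - [[0.39,0,0],[0,0,0]]
    - [[0.4,0,0],[0,0,0]]

```text
clock: 10.1
tcp_pos: [0.5216, 0.0283, 0.0432]
orientation: [2.759, 1.501, -0.003]
contact_force: [-3.4, -5.2, 2.8]
grip_width: 0.0429
gripper_force: 3.0
```

```bash
python3 vs.py w6
```

```text
tcp [0.5216 0.0283 0.0432] yaw 57.11646720978759 fk -0.14297235314464393 -0.00025221906657458914
brass [318.0596 234.7628] 2584 [0.5466 0.0652] fk -0.09843818721158065 -0.0012414882669722388
net [319.0, 200.9] 0.86 [0.5461 0.0633] fk -0.10027806804277702 -0.0018494857185136857
```

View pics/w6.png

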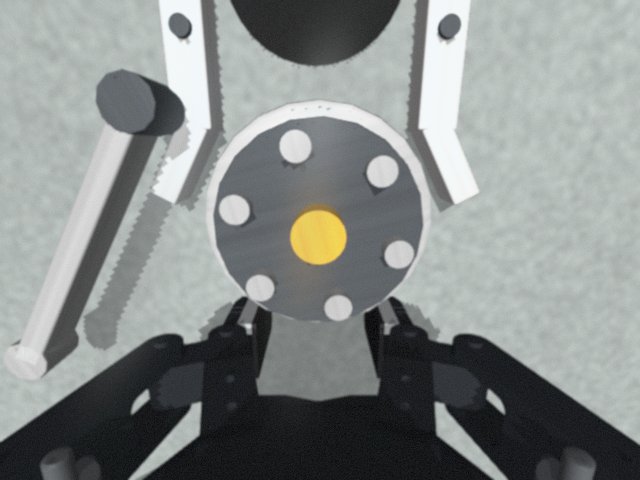

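The vessel is centred between the prongs: inner edges at about (210,128) and (424,128), stub at (318,235). I'll push it home gently.

servo_tool:
  commands:
    - [[0.03,0,0],[0,0,0]]
    - [[0.07,0,0],[0,0,0]]
    - [[0.11,0,0],[0,0,0]]
    - [[0.15,0,0],[0,0,0]]
    - [[0.19,0,0],[0,0,0]]
    - [[0.23,0,0],[0,0,0]]
    - [[0.27,0,0],[0,0,0]]
    - [[0.3,0,0],[0,0,0]]
    - [[0.33,0,0],[0,0,0]]
    - [[0.35,0,0],[0,0,0]]
    - [[0.36,0,0],[0,0,0]]
    - [[0.37,0,0],[0,0,0]]
    - [[0.38,0,0],[0,0,0]]
    - [[0.385,0,0],[0,0,0]]
    - [[0.385,0,0],[0,0,0]]

```text
clock: 11.7
tcp_pos: [0.5737, 0.1089, 0.0432]
orientation: [2.759, 1.501, -0.003]
contact_force: [-2.5, -4.5, 3.0]
grip_width: 0.0427
gripper_force: 2.7
```

```bash
python3 vs.py w7
```

```text
tcp [0.5737 0.1089 0.0432] yaw 57.09088161486218 fk -0.047014541417653065 -0.0002828966543864126
brass [318.0709 234.8105] 2580 [0.5987 0.1457] fk -0.0025050133414696004 -0.001301859791976036
net [320.1, 200.8] 0.69 [0.5987 0.1436] fk -0.004269353348714077 -0.0024400404102131097
```

View pics/w7.png

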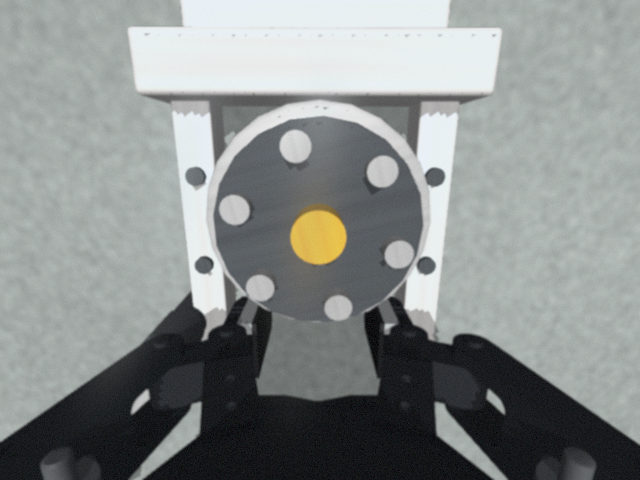

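The vessel is nearly home, centred at (318,235), with the stop face just ahead at about row 97. No contact force shows yet, so I'll creep forward.

servo_tool:
  commands:
    - [[0.005,0,0],[0,0,0]]
    - [[0.01,0,0],[0,0,0]]
    - [[0.01,0,0],[0,0,0]]

```text
clock: 12.1
tcp_pos: [0.5749, 0.1109, 0.0432]
orientation: [2.759, 1.501, -0.003]
contact_force: [-3.2, -4.0, 3.5]
grip_width: 0.0426
gripper_force: 2.8
```

servo_tool:
  commands:
    - [[0.005,0,0],[0,0,0]]
    - [[0.008,0,0],[0,0,0]]
    - [[0.008,0,0],[0,0,0]]

```text
clock: 12.4
tcp_pos: [0.5754, 0.1115, 0.0432]
orientation: [2.76, 1.5, -0.005]
contact_force: [-4.9, -6.5, 5.3]
grip_width: 0.0427
gripper_force: 4.1
```

servo_tool:
  commands:
    - [[0.004,0,0],[0,0,0]]
    - [[0.008,0,0],[0,0,0]]
    - [[0.008,0,0],[0,0,0]]
    - [[0.008,0,0],[0,0,0]]

```text
clock: 12.8
tcp_pos: [0.5755, 0.1116, 0.0431]
orientation: [2.76, 1.498, -0.009]
contact_force: [-7.9, -10.0, 7.3]
grip_width: 0.0424
gripper_force: 6.6
```

The arm has stalled with the force rising, so the vessel is home. I'll retreat, rise, check the vessel and gate, and cross over to the gate's outer side.

servo_tool:
  commands:
    - [[-0.01,0,0],[0,0,0]]
    - [[-0.03,0,0],[0,0,0]]
    - [[-0.08,0,0],[0,0,0]]
    - [[-0.16,0,0],[0,0,0]]
    - [[-0.28,0,0],[0,0,0]]
    - [[-0.32,0,-0.1],[0,0,0]]
    - [[-0.32,0,-0.3],[0,0,0]]
    - [[-0.32,0,-0.5],[0,0,0]]
    - [[-0.32,0,-0.6],[0,0,0]]
    - [[-0.32,0,-0.6],[0,0,0]]

```text
clock: 13.8
tcp_pos: [0.5365, 0.0483, 0.1968]
orientation: [2.759, 1.502, 0.012]
contact_force: [0.3, 0.3, -0.5]
grip_width: 0.043
gripper_force: 0.0
```

```bash
python3 vs.py w8
python3 - <<'E'
from h import *
from vs import S,X,Y
E=wristE()
for n in ("gate_hinge","gate_tip"):
    for o in r.mark_of("wrist",n)[:2]:
        q=pix2z("wrist",o["uv"],.035,E)[:2]-S; print(n,o,q@X,q@Y)
print(r.get_obs()['joints'])
E
```

```text
tcp [0.5365 0.0483 0.1968] yaw 57.14721950573804 fk -0.11813172603904021 -0.00194795669751726
brass [314.1171  72.3883] 461 [0.5994 0.1473] fk -0.0007981390913685603 -0.0009526592150218304
net [315.4, 89.7] 0.88 [0.6006 0.1479] fk 0.0003274426053487982 -0.0016785707021928162Traceback (most recent call last):
  File "<stdin>", line 2, in <module>
  File "vs.py", line 6, in <module>
    p,d=r.grab_frame("wrist");cv2.imwrite("pics/%s.png"%sys.argv[1],p[:,:,::-1])
                                                        ~~~~~~~~^^^
IndexError: list index out of range
```

View pics/w8.png

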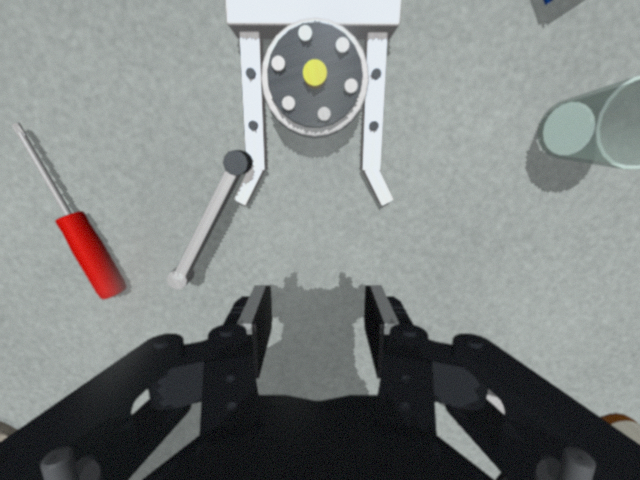

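The vessel is home at (314,72), about −1 mm in both axes. The gate is still open, from hinge (237,162) to tip (178,279). The screwdriver at (90,255) is clear of the descent spot at about (167,200).

servo_tool:
  commands:
    - [[0.02,-0.15,0],[0,0,0]]
    - [[0.04,-0.35,0],[0,0,0]]
    - [[0.078,-0.52,0],[0,0,0]]
    - [[0.078,-0.52,0],[0,0,0]]
    - [[0.078,-0.52,0.15],[0,0,0]]
    - [[0.078,-0.52,0.3],[0,0,0]]
    - [[0.078,-0.52,0.45],[0,0,0]]
    - [[0.078,-0.52,0.55],[0,0,0]]
    - [[0.078,-0.52,0.588],[0,0,0]]
    - [[0.078,-0.52,0.588],[0,0,0]]
    - [[0.078,-0.52,0.588],[0,0,0]]
  claw: 1

```text
clock: 15.05
tcp_pos: [0.4363, 0.1347, 0.0467]
orientation: [2.759, 1.501, 0.001]
contact_force: [1.1, 0.6, -0.3]
grip_width: 0.0001
gripper_force: 0.0
```

Run:
```python
from h import *
A=np.radians(57.1);X=np.array([np.cos(A),np.sin(A)]);Y=np.array([-X[1],X[0]]);S=np.array([.599,.1485])
T=tool();t=T[0][:2]-S;t=np.array([t@X,t@Y]);o=r.get_obs();print(T[0],t,o['joints'],o['grip_width'],o['contact_force'])
ps=[]
for i in range(22):
    g=2.06*(1-i/21); rho=.065+.02*i/21; off=.018
    P=np.array([-.06,.062])+rho*np.array([-np.sin(g),-np.cos(g)])+off*np.array([-np.cos(g),np.sin(g)])
    d=(P-t)/.25; w=S+X*P[0]+Y*P[1]
    print(round(g,2),np.round([d[0],-d[1]],3),np.round(w,3),round(np.hypot(*w),3))
```

```text
[0.43626964 0.13470396 0.04673915] [-0.0999744   0.12913798] [-0.9783607   0.55656211  0.68059482  2.24899978 -0.68905826  0.54972283
 -0.33833407] 9.686878243589039e-05 [ 1.1043157   0.56310115 -0.30436614]
2.06 [-0.036  0.083] [0.449 0.116] 0.464
1.96 [-0.057  0.101] [0.45  0.109] 0.463
1.86 [-0.076  0.122] [0.452 0.102] 0.463
1.77 [-0.092  0.145] [0.454 0.096] 0.464
1.67 [-0.107  0.17 ] [0.457 0.089] 0.466
1.57 [-0.119  0.197] [0.461 0.083] 0.469
1.47 [-0.129  0.225] [0.466 0.077] 0.472
1.37 [-0.135  0.254] [0.471 0.072] 0.477
1.28 [-0.139  0.284] [0.477 0.067] 0.482
1.18 [-0.139  0.315] [0.483 0.063] 0.487
1.08 [-0.137  0.346] [0.49  0.059] 0.494
0.98 [-0.131  0.377] [0.498 0.056] 0.501
0.88 [-0.122  0.407] [0.505 0.054] 0.508
0.78 [-0.11   0.437] [0.513 0.052] 0.516
0.69 [-0.094  0.465] [0.521 0.052] 0.524
0.59 [-0.076  0.492] [0.529 0.052] 0.532
0.49 [-0.055  0.518] [0.538 0.053] 0.54
0.39 [-0.031  0.541] [0.546 0.055] 0.548
0.29 [-0.004  0.562] [0.554 0.057] 0.557
0.2 [0.024 0.581] [0.561 0.061] 0.565
0.1 [0.055 0.596] [0.569 0.065] 0.573
0.0 [0.088 0.609] [0.576 0.071] 0.58
```

servo_tool:
  commands:
    - [[-0.036,0.083,0],[0,0,0]]
    - [[-0.057,0.1,0],[0,0,0]]
    - [[-0.076,0.122,0],[0,0,0]]
    - [[-0.092,0.145,0],[0,0,0]]
    - [[-0.107,0.17,0],[0,0,0]]
    - [[-0.119,0.197,0],[0,0,0]]
    - [[-0.129,0.225,0],[0,0,0]]
    - [[-0.135,0.254,0],[0,0,0]]
    - [[-0.139,0.284,0],[0,0,0]]
    - [[-0.139,0.315,0],[0,0,0]]
    - [[-0.137,0.346,0],[0,0,0]]
    - [[-0.131,0.377,0],[0,0,0]]
    - [[-0.122,0.407,0],[0,0,0]]
    - [[-0.11,0.437,0],[0,0,0]]
    - [[-0.094,0.465,0],[0,0,0]]
    - [[-0.076,0.492,0],[0,0,0]]
    - [[-0.055,0.518,0],[0,0,0]]
    - [[-0.031,0.541,0],[0,0,0]]
    - [[-0.004,0.562,0],[0,0,0]]
    - [[-0.004,0.562,0],[0,0,0]]

```text
clock: 17.05
tcp_pos: [0.5548, 0.0587, 0.0464]
orientation: [2.758, 1.503, 0.002]
contact_force: [-0.5, 0.1, 0.4]
grip_width: -0.0001
gripper_force: 0.0
```

```bash
python3 vs.py w9
```

```text
tcp [0.5548 0.0587 0.0464] yaw 57.190595976840825 fk -0.09937225610689054 -0.011648973197906606
brass [274.6257  27.3494] 3337 [0.5991 0.1458] fk -0.002153814050835482 -0.0015505224289984573
net [293.0, 76.8] 0.65 [0.6001 0.1482] fk 0.00032272115937137286 -0.001112459859074243
```

View pics/w9.png

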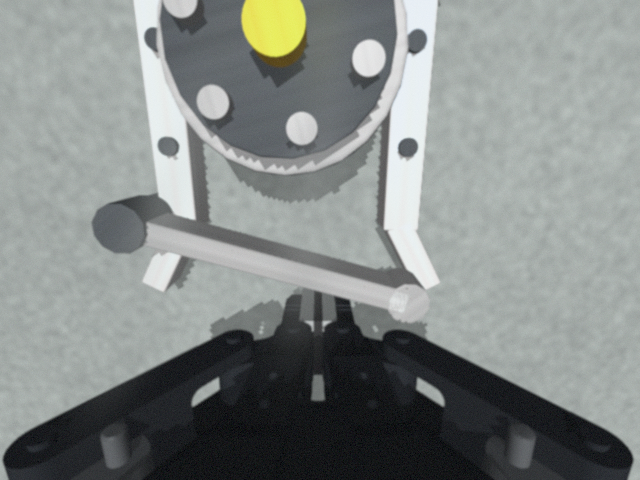

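The gate is nearly shut, at about 0.25 rad: hinge (122,222), tip (408,302), with the fingers behind the bar and the vessel still home. I'll push straight forward.

servo_tool:
  commands:
    - [[0.02,0.01,0],[0,0,0]]
    - [[0.04,0.02,0],[0,0,0]]
    - [[0.06,0.02,0],[0,0,0]]
    - [[0.075,0.02,0],[0,0,0]]
    - [[0.085,0.02,0],[0,0,0]]
    - [[0.09,0.02,0],[0,0,0]]
    - [[0.09,0.02,0],[0,0,0]]

```text
clock: 17.85
tcp_pos: [0.5696, 0.0745, 0.0463]
orientation: [-2.759, -1.503, -0.0]
contact_force: [0.3, -0.2, -0.2]
grip_width: -0.0003
gripper_force: 0.0
```

servo_tool:
  commands:
    - [[0.005,0,0],[0,0,0]]
    - [[0.01,0,0],[0,0,0]]
    - [[0.015,0,0],[0,0,0]]
    - [[0.015,0,0],[0,0,0]]

```text
clock: 18.25
tcp_pos: [0.5711, 0.0765, 0.0463]
orientation: [2.759, 1.501, -0.002]
contact_force: [-2.6, -3.5, 1.7]
grip_width: 0.0001
gripper_force: 2.0
```

servo_tool:
  commands:
    - [[0.005,0,0],[0,0,0]]
    - [[0.01,0,0],[0,0,0]]
    - [[0.015,0,0],[0,0,0]]
    - [[0.015,0,0],[0,0,0]]

```text
clock: 18.65
tcp_pos: [0.5712, 0.0767, 0.0462]
orientation: [2.761, 1.498, -0.009]
contact_force: [-8.9, -9.0, 8.7]
grip_width: 0.0002
gripper_force: 6.3
```

The arm stalled against the end stop. I'll back off and check.

servo_tool:
  commands:
    - [[-0.02,0,0],[0,0,0]]
    - [[-0.06,0,0],[0,0,0]]
    - [[-0.2,0,0],[0,0,0]]
    - [[-0.3,0,-0.2],[0,0,0]]
    - [[-0.3,0,-0.4],[0,0,0]]
    - [[-0.3,0,-0.6],[0,0,0]]
    - [[-0.3,0,-0.6],[0,0,0]]

```text
clock: 19.35
tcp_pos: [0.5362, 0.0169, 0.2016]
orientation: [2.758, 1.5, 0.015]
contact_force: [1.3, 0.2, -0.2]
grip_width: 0.0
gripper_force: 0.0
```

```bash
python3 vs.py w10
```

```text
tcp [0.5362 0.0169 0.2016] yaw 57.08809642274776 fk -0.14454120955632183 -0.018762523674567395
brass [288.5158  30.9137] 568 [0.5995 0.1468] fk -0.0011968634604522179 -0.0013115749745311815
brass [635.1644 449.0091] 219 [ 0.677  -0.3155] fk -0.3472269292113563 -0.3175438658551818
net [295.9, 60.0] 0.85 [0.6001 0.1464] fk -0.0011759729024901375 -0.0020791134506312047
```

View pics/w10.png

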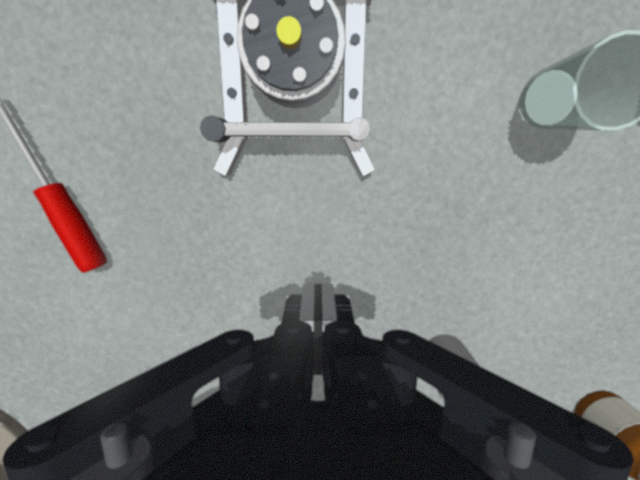

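The gate is square across the fork, from (213,128) to (358,128), and the vessel is home at (288,31).

```bash
python3 -c "
from bench import r
print(r.hand_in())"
```

```text
the job is handed in; nothing more can be done
None
```

The vessel is home against the fork's back stop (measured about 1 mm off in each axis), the gate is shut against its end stop, and the job was handed in at about 19.5 s; hand-in returned no verdict.

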